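# Clamp a staining jar on the shaker platform

### The job

Get the staining jar ready for a shaker run: slacken the T-handle knob of the movable clamp bar, slide the bar back until its sprung pad holds the jar snugly against the fixed bar with the springs about half compressed, never bottomed, and tighten the knob again so that the bar stays there. Keep the jar upright, leave the other bench things undisturbed, and let go.

Things in the scene. Friction and masses are not known exactly. Their poses are not given: they have to be found in the camera images.
- shaker: Fixed bench-top shaker, white housing, control panel in front; origin at the centre of its underside. x from the front to the rear, y to its left, z up. Steel platform 260 x 250 mm, top 83 mm up. Rails along x at y = -105 and +105 mm carry a fixed bar (rear) and a movable bar (front); bars and their black end blocks reach 39 mm above the platform.
- clamp_bar (a joint): Slide of the movable bar along the shaker's +x, in m: 0 at the front end of its travel, 0.095 at most, growing towards the fixed bar. Free, it runs with about 1.5 N of friction; with the knob tight it is held. At 0 there are 122 mm between the relaxed pad and the fixed bar's face; the jar fills about 51 mm of that.
- clamp_knob (a joint): Turn in rad of the T-handle clamp knob on the movable bar's right-hand (-y) end block; it travels with the bar. Grows clockwise seen from above, which tightens. 0 = fully slack, handle along the shaker's x; stop at 1.6. Below 0.8 the bar is free, above it a shoe bites on the rail, from 1.1 it is tight. Starts at 1.2 to 1.45. Needs up to about 0.15 N m and stays where it is left.
- knob_grip (a point): Grip point of the T-handle, on its turning axis, 149 mm above the worktop and 11 mm below the handle's top. The handle is black, 46 mm long, 13 mm thick across its flat sides, 26 mm high; x along the handle, y across it, z up. The end block's top lies 27 mm below this point.
- pressure_pad (a joint): How far the sprung pad of the movable bar is pushed in against its springs, in m: 0 relaxed, 0.010 bottomed; 0.9 N per mm.
- pad_face (a point): Centre of the rubber face of the sprung pad (150 mm wide along the shaker's y, 24 mm high), 28 mm above the platform, looking towards the fixed bar (its x axis).
- fixed_face (a point): Centre of the rubber face of the fixed bar, 150 mm wide, 24 mm high, 28 mm above the platform; axes as the shaker's, so the face looks to -x.
- jar_mid (a point): Middle, half-way up, of the clear ribbed glass staining jar that stands loose on the platform between the two bars: 86 mm tall, foot 62 mm, body (where the bars touch) 50 to 52 mm in diameter, about 0.17 kg; z up. It slides easily and may be pushed along by the pad.
- stain_a: Bystander: purple dropper bottle with a white cap, 34 x 34 x 89 mm, standing on the worktop; origin at the centre of its underside.
- stain_b: Bystander: dark red dropper bottle with a red cap, 34 x 34 x 89 mm, standing on the worktop; origin at the centre of its underside.
- beaker: Bystander: small glass beaker, 46 x 46 x 58 mm, standing on the worktop; origin at the centre of its underside.
- slide_stack: Bystander: stack of glass slides, 29 x 78 x 9 mm, lying on the worktop; origin at the centre of its underside.
There are look-alikes about, which are no part of the job. Leave any orange look-alike of the part that bears jar_mid alone.

How it is judged:
By the outcome, as a careful person would: the job done as asked, in the order asked, and still so for the second after the job is handed in, with the robot touching nothing.
It also fails if it takes over 42 s, if anything falls off the work surface, if the arm or the gripper's body presses on something with over 40 N, if the wrist force passes 120 N, or if a joint passes its speed limit or range.

### The arm

A 6-joint arm with a two-finger parallel gripper is mounted at the origin on a cart in front of the work surface, level with it; the furniture and walls round the work are solid. World frame = base frame: x ahead of the robot, y to its left, z up, the work surface at z = 0. Lengths are in m, angles in rad, forces in N, time in s.
With the tool pointing down it reaches from about 0.35 to 0.775 m from the base axis. Payload 5.5 kg.
Tool frame: the origin (TCP) lies midway between the tips of the shut fingers; the grasp point (between the pads) lies 19 mm behind it; z points along the fingers, y is the line along which they close (so a half turn about z gives the same grasp; the last joint's range is limited). The gripper opens to 85 mm and grips with 20 to 120 N. Pads are 22 mm wide; open, the fingers measure 114 mm over their backs; the gripper's body (76 mm by 85 mm) begins 54 mm behind the grasp point. The pads swing forward as they close: fully open they stand 13 mm farther back than shut.
Start: joints at [1.066, 0.313, 0.046, 1.304, 0, 1.431], TCP at [0.205, 0.537, 0.198] pointing down, gripper open.
Joint ranges: [-2.76, 2.76], [-0.86, 1.69], [-1.03, 1.26], [-2.2, 2.34], [-1.47, 1.5], [-3.14, 3.14]. Speed limits (rad/s): [2.57, 2.57, 3.14, 3.14, 3.14, 3.14].

### API

Orientations are given as a unit quaternion [w, x, y, z].
In Python, from workcell import telemetry, imaging, env gives the robot as it stands. The module is installed in compiled form; this text tells all that it offers.
- The arm moves only by the tool step_arm, never from a script. Its argument "moves" is a list of rows, each a list of 3 entries, a list of its own where there are three numbers: the shift along the tool's x, y, z in mm, then the turn, a rotation vector about the tool's x, y, z in rad, then the finger opening in mm, from 0 to 85.4. A call has 1 to 8 rows; each row is the pose to reach, as a shift and turn from the pose commanded when the call began, along the tool's axes at that moment; what a row does not reach only later rows make up. A row lasts 1/12 s, in which the tool goes at most 41.7 mm and 7.16 degrees, less where a joint would pass 70% of its speed; a pose out of reach is approached as far as the arm can. A call with a gripper value outside its range is refused whole. The fingers move at their own pace and stop on an object; "grip_force" is the grip in N (left out, the last holds). Time passes only in rows, so rows that repeat a pose let the fingers close. It gives the time, the measured TCP pose, the force, the opening and the grip force at its end, in the units of the state.
- telemetry.get_state(): the state, without advancing time (a new reading comes with each control period).
- imaging.read_camera(name): name is "scene" or "top" or "wrist"; returns the picture (420x560x3 uint8, red, green, blue); there is no depth.
- imaging.camera_params(name): a dict with "camera_matrix" (3x3 intrinsics, pixels), "pose" (4x4, takes a point from camera to world coordinates). Camera axes: x right, y up, looking along -z (the intrinsics and any distortion apply to the point x, -y, -z); pixel columns grow to the right and rows downward; lengths in m; the calibration is good to about 2 mm. A picture is of the moment at which its call begins: read the wrist's pose just before it. camera_params takes no time and is no camera call; for the wrist camera it gives the pose at the moment of the call.
- env.hand_in(): hands the job in; it is judged then, once.
The state is a dict: "clock": time; "joint_pos": joint angles; "qvel": joint speeds; "tau": joint torques, N m; "tcp_pos": TCP position; "orientation": TCP orientation; "wrist_force": force on the tool from outside, world axes, zero at the start; "ft_torque": the same for the moment, N m; "finger_gap": finger opening in m; "grip_force": force on a finger pad.
Only numpy, scipy, OpenCV 4.12 (cv2) and the standard library are available. Lean on these libraries where they do the work, as an engineer would, in place of code of your own. Each camera call takes 0.05 s, during which the arm holds its last target. There are 200 camera calls.

## Working session

There is one attempt and no reset: what is moved stays moved. The work goes in short steps, Python scripts to look and compute and a tool call to move; the robot and the scene stay as the last step left them, time stands still between calls to the robot, and variables do not carry over. Pictures are saved under pics/ and viewed, at most 10 in all, crops included, and the job is handed in when it is done.

Besides the shell and the picture viewer there is one more tool, called after "Request:" as name(argument=value, ...) on one line, values as JSON. step_arm: Moves the arm, as the interface text tells. Its arguments: {"type":"object","properties":{"moves":{"type":"array"},"grip_force":{"type":"number"}},"required":["moves"]}

```bash
mkdir -p pics; python3 - <<'E'
from workcell import telemetry, imaging
import cv2,numpy as np
s=telemetry.get_state(); print({k:np.round(v,3).tolist() for k,v in s.items()})
for n in("top","scene"):
    im=imaging.read_camera(n); cv2.imwrite(f"pics/{n}0.png",im[:,:,::-1])
    p=imaging.camera_params(n); print(n,np.round(p["camera_matrix"],1).tolist(),np.round(p["pose"],3).tolist(),[k for k in p])
E
```

```text
{'clock': 0.0, 'joint_pos': [1.066, 0.314, 0.045, 1.304, 0.0, 1.431], 'qvel': [0.002, 0.001, -0.0, -0.001, 0.0, -0.0], 'tau': [-0.001, -48.063, 29.853, 0.019, -0.0, 0.0], 'tcp_pos': [0.205, 0.537, 0.197], 'orientation': [-0.0, 0.181, 0.983, -0.001], 'wrist_force': [-0.815, -0.283, 0.564], 'ft_torque': [-0.02, -0.0, 0.055], 'grip_force': 0.0, 'finger_gap': 0.085}
top [[529.5, 0.0, 281.5], [0.0, 529.5, 202.6], [0.0, 0.0, 1.0]] [[-0.015, 0.988, -0.152, 0.302], [-1.0, -0.011, 0.024, 0.343], [0.022, 0.153, 0.988, 1.465], [0.0, 0.0, 0.0, 1.0]] ['camera_matrix', 'pose']
scene [[427.7, 0.0, 284.1], [0.0, 427.7, 207.7], [0.0, 0.0, 1.0]] [[0.787, 0.349, -0.509, -0.021], [-0.617, 0.462, -0.637, -0.347], [0.012, 0.815, 0.579, 0.752], [0.0, 0.0, 0.0, 1.0]] ['camera_matrix', 'pose']
```

View pics/top0.png

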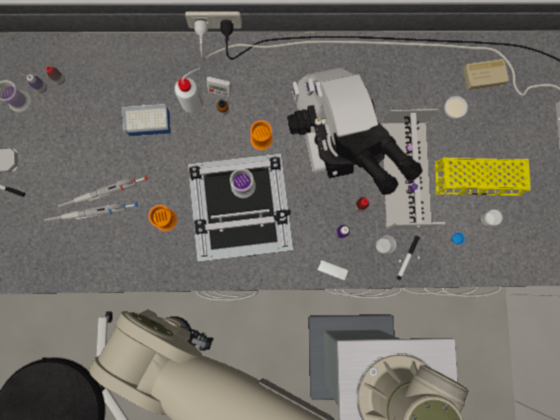

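View pics/scene0.png

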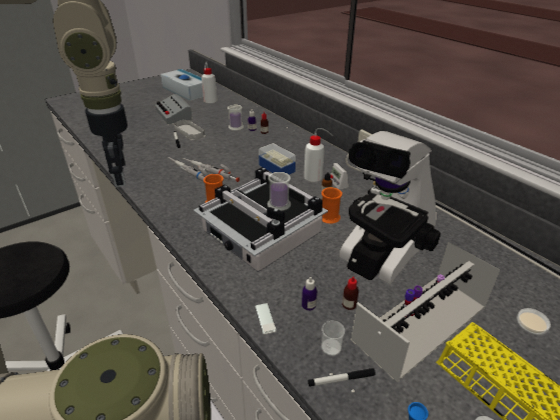

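The top view shows the shaker at (190-290, 155-258) with the movable bar at row ~220, the knob on its right end near (283,214), and the jar at (242,182). The orange jars at (261,134) and (161,217) are the look-alikes. I'll zoom in on the shaker.

```bash
python3 - <<'E'
import cv2,numpy as np
a=cv2.imread("pics/top0.png")[145:270,180:300]; a=cv2.resize(a,None,fx=4.6,fy=4.6,interpolation=cv2.INTER_CUBIC)[:, :]
b=cv2.imread("pics/scene0.png")[160:270,185:335]; b=cv2.resize(b,None,fx=5.3,fy=5.3,interpolation=cv2.INTER_CUBIC)
print(a.shape,b.shape)
cv2.imwrite("pics/c1.png",a);cv2.imwrite("pics/c2.png",b)
E
```

```text
(575, 552, 3) (583, 795, 3)
```

View pics/c1.png

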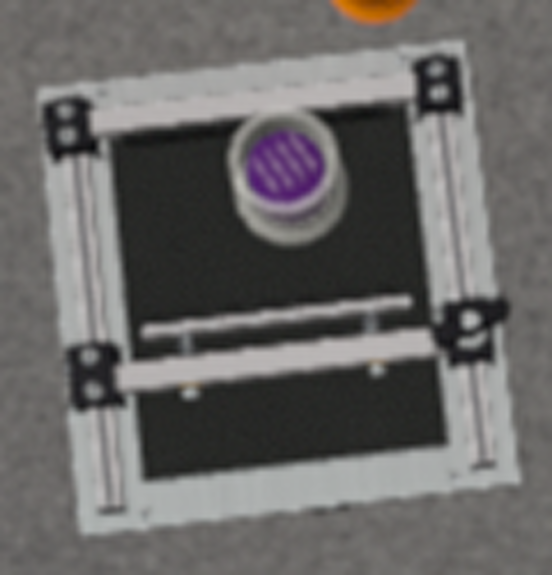

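View pics/c2.png

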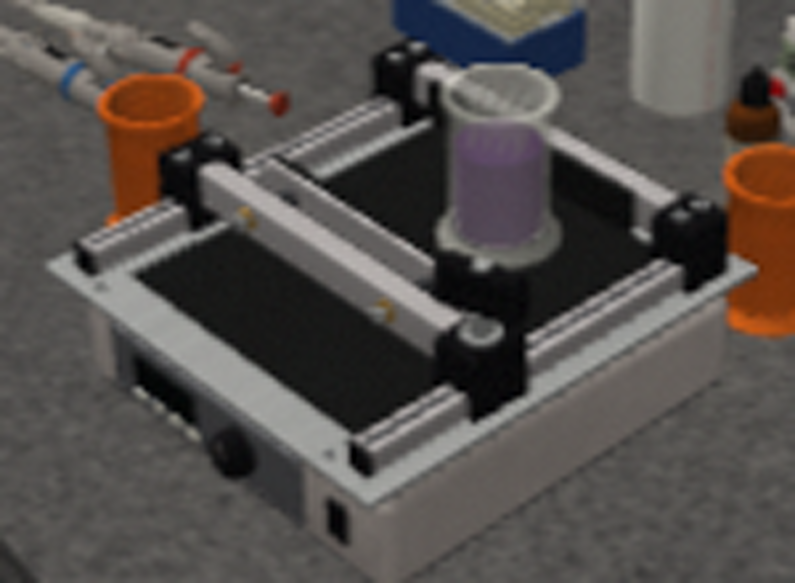

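The crops show the platform corners at about (40,88), (465,42), (520,482) and (82,533) in crop pixels. The T-handle runs from about (438,335) to (505,308), roughly along the shaker's y, so the knob is tight. The jar stands near the fixed bar.

```bash
cat > h.py <<'E'
import numpy as np
from workcell import telemetry, imaging
from scipy.spatial.transform import Rotation as R
def ray(n,px,z,p=None):
    p=p or imaging.camera_params(n); K=np.array(p["camera_matrix"]);T=np.array(p["pose"])
    d=np.linalg.inv(K)@[px[0],px[1],1]; d=T[:3,:3]@(d*[1,-1,-1]); o=T[:3,3]
    return o+d*(z-o[2])/d[2]
def proj(n,P,p=None):
    p=p or imaging.camera_params(n); K=np.array(p["camera_matrix"]);T=np.array(p["pose"])
    c=T[:3,:3].T@(np.asarray(P)-T[:3,3]); c=K@(c*[1,-1,-1]); return c[:2]/c[2]
def Rtool():
    q=telemetry.get_state()["orientation"]; return R.from_quat([q[1],q[2],q[3],q[0]])
E
python3 - <<'E'
from h import *
f=lambda u,v:(u/4.6+180-.4,v/4.6+145-.4)
C=np.array([ray("top",f(*c),.083) for c in[(40,88),(465,42),(520,482),(82,533)]])
print(C.round(4).tolist())
o=C[:,:2].mean(0); ex=((C[0]+C[1]-C[2]-C[3])[:2]); ey=(C[0]+C[3]-C[1]-C[2])[:2]
print(np.linalg.norm(ex)/2,np.linalg.norm(ey)/2)
yaw=np.arctan2(ex[1],ex[0]); yaw2=np.arctan2(-ey[0],ey[1]); print(o,yaw,yaw2)
yw=(yaw+yaw2)/2;E=np.array([[np.cos(yw),np.sin(yw)],[-np.sin(yw),np.cos(yw)]])
def sh(u,v,z): P=ray("top",f(u,v),z); return P.round(4),(E@(P[:2]-o)).round(4)
print("handle ends",sh(438,335,.155),sh(506,308,.155),"block mid",sh(470,332,.122))
print("bar face",sh(300,305,.111+.0), "pad L/R",sh(143,332,.122),sh(410,298,.122),"fixed front",sh(250,118,.122))
print("jar rim",sh(287,160,.169))
E=Rtool().as_matrix();print(E.round(3))
E
```

```text
[[0.6225, 0.5554, 0.083], [0.6475, 0.3092, 0.083], [0.3914, 0.2817, 0.083], [0.366, 0.5288, 0.083]]
0.2577511460806501 0.2479408833275067
[0.50684111 0.41876443] 0.10522696259902022 0.1019786530521381
handle ends (array([0.4668, 0.3279, 0.155 ]), array([-0.0492, -0.0862])) (array([0.4811, 0.2908, 0.155 ]), array([-0.0388, -0.1246])) block mid (array([0.4724, 0.3097, 0.122 ]), array([-0.0455, -0.1049]))
bar face (array([0.4902, 0.4045, 0.111 ]), array([-0.0181, -0.0125])) pad L/R (array([0.4745, 0.4909, 0.122 ]), array([-0.0247,  0.0751])) (array([0.4919, 0.3429, 0.122 ]), array([-0.0228, -0.074 ])) fixed front (array([0.595 , 0.4316, 0.122 ]), array([0.0891, 0.0037]))
jar rim (array([0.5614, 0.4086, 0.169 ]), array([ 0.0532, -0.0158]))
[[-0.934  0.357 -0.001]
 [ 0.357  0.934 -0.001]
 [ 0.    -0.002 -1.   ]]
```

Request:
step_arm(moves=[[[-40, -15, -10], [0, 0, 0.1], 45], [[-80, -28, -20], [0, 0, 0.2], 45], [[-120, -42, -20], [0, 0, 0.3], 45], [[-160, -56, -20], [0, 0, 0.42], 45], [[-200, -70, -20], [0, 0, 0.53], 45], [[-238, -84, -20], [0, 0, 0.64], 45], [[-276, -98, -20], [0, 0, 0.74], 45], [[-310, -109, -20], [0, 0, 0.83], 45]])

```text
clock: 0.77
tcp_pos: [0.4569, 0.3228, 0.2172]
orientation: [-0.0, 0.565, 0.825, -0.0]
wrist_force: [0.2, 0.6, 0.2]
finger_gap: 0.0452
grip_force: 0.0
```

```bash
python3 - <<'E'
from h import *
import cv2
s=telemetry.get_state();print(s["clock"],s["tcp_pos"],s["orientation"],s["joint_pos"])
p=imaging.camera_params("wrist"); im=imaging.read_camera("wrist"); cv2.imwrite("pics/w1.png",im[:,:,::-1]); np.savez("w1",**p)
print(np.round(p["camera_matrix"],1).tolist(),np.round(p["pose"],3).tolist()); print(Rtool().as_matrix().round(3))
E
```

```text
0.7667 [0.45694103 0.32277512 0.21723551] [-1.16379519e-04  5.64690023e-01  8.25303029e-01 -2.74489292e-04] [ 4.71541196e-01  2.78732159e-01  4.69523316e-02  1.33960991e+00
 -5.84528754e-05  1.67165650e+00]
[[308.2, 0.0, 279.4], [0.0, 308.2, 210.4], [0.0, 0.0, 1.0]] [[0.932, -0.351, -0.093, 0.433], [0.363, 0.9, 0.241, 0.384], [-0.001, -0.259, 0.966, 0.394], [0.0, 0.0, 0.0, 1.0]]
[[-0.353  0.936  0.003]
 [ 0.936  0.353 -0.003]
 [-0.004  0.002 -1.   ]]
```

View pics/w1.png

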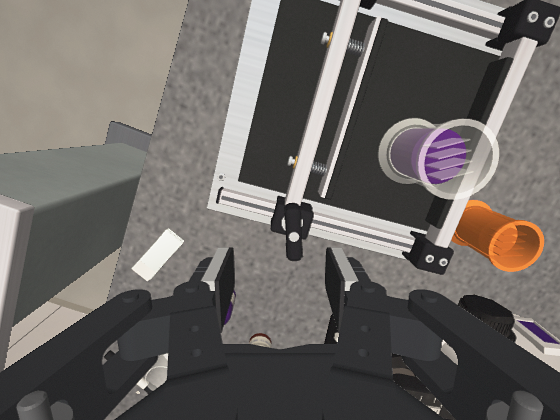

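The wrist view shows the handle from (292,208) to (294,257) with its pivot screw at (293,237). The pad edge runs from (383,18) to (325,197), and the jar leans in perspective at (440,155).

```bash
python3 - <<'E'
from h import *
p=dict(np.load("w1.npz"))
a,b,c=[ray("wrist",q,.160,p) for q in[(292.5,206),(294,258),(293,237)]]
s=telemetry.get_state(); M=Rtool().as_matrix()
print(a,b,c,(a+b)/2,np.linalg.norm(a-b)); d=b-a; ang=np.arctan2(d[1],d[0]); print("ang",ang, "knob",.1036-ang)
L,Rr=ray("wrist",(383,18),.123,p),ray("wrist",(325,197),.123,p); print(L,Rr,np.linalg.norm(L-Rr)); d=L-Rr; print("yaw",np.arctan2(-d[0],d[1]))
for k in(c,(a+b)/2):
  t=np.array([k[0],k[1],.130]); print("tool shift",(M.T@(t-s["tcp_pos"])*1000).round(1))
print("tool x ang",np.arctan2(M[1,0],M[0,0]))
E
```

```text
[0.46428207 0.33260427 0.16      ] [0.48180958 0.2923208  0.16      ] [0.47424093 0.30892271 0.16      ] [0.47304583 0.31246254 0.16      ] 0.04393144166974472
ang -1.1603984555593938 knob 1.2639984555593937
[0.47847494 0.49012757 0.123     ] [0.49325584 0.3428175  0.123     ] 0.14804975778661367
yaw 0.1000040175064094
tool shift [-12.9   7.1  86.8]
tool shift [-9.2  7.2 86.8]
tool x ang 1.9317237874383761
```

Request:
step_arm(moves=[[[-11, 7, 20], [0, 0, -0.03], 45], [[-11, 7, 40], [0, 0, -0.03], 45], [[-11, 7, 52], [0, 0, -0.03], 45], [[-11, 7, 52], [0, 0, -0.03], 45]])

```text
clock: 1.15
tcp_pos: [0.4645, 0.3158, 0.162]
orientation: [-0.002, 0.55, 0.835, -0.003]
wrist_force: [-0.7, 0.2, -0.2]
finger_gap: 0.0454
grip_force: 0.0
```

```bash
python3 - <<'E'
from h import *
import cv2
p=imaging.camera_params("wrist"); im=imaging.read_camera("wrist"); cv2.imwrite("pics/w2.png",im[:,:,::-1]); np.savez("w2",**p)
s=telemetry.get_state();print(s["clock"],s["tcp_pos"],s["wrist_force"])
M=Rtool().as_matrix()
for x in (-.023,0,.023): print(proj("wrist",np.array([*s["tcp_pos"][:2],.160])+x*M[:,0],p))
E
```

```text
1.2 [0.46506118 0.31638376 0.16372597] [-0.38014735  0.02703411  0.22193403]
[280.23426904 271.97811828]
[280.26968068 237.7232659 ]
[280.30739204 201.24381876]
```

View pics/w2.png

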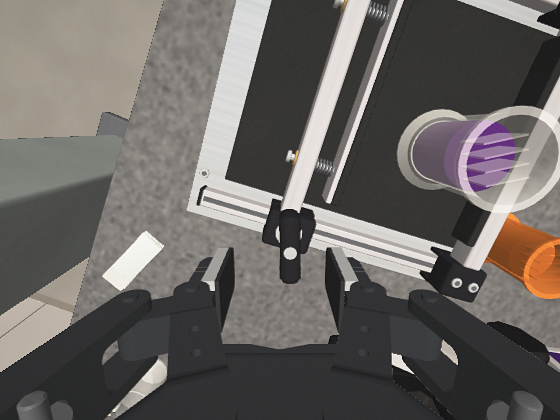

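The wrist image shows the handle from (289,212) to (290,283), with its screw at (290,254), between the fingers but off the TCP projection at (280,237).

```bash
python3 - <<'E'
from h import *
p=dict(np.load("w2.npz"))
a,b,c=[ray("wrist",q,.160,p) for q in[(289,211),(290.5,284),(290,253.5)]]
s=telemetry.get_state(); M=Rtool().as_matrix();print(s["tcp_pos"])
print(a,b,c,(a+b)/2,np.linalg.norm(a-b)); d=b-a; ang=np.arctan2(d[1],d[0]); print("ang+pi",ang+np.pi, "knob",.1036-ang)
for k in(c,(a+b)/2):
  t=np.array([k[0],k[1],.130]); print("tool shift",(M.T@(t-s["tcp_pos"])*1000).round(1))
print("tool x ang",np.arctan2(M[1,0],M[0,0]))
E
```

```text
[0.46506118 0.31638376 0.16372597]
[0.46314048 0.33406454 0.16      ] [0.48350361 0.29013721 0.16      ] [0.47474176 0.30922572 0.16      ] [0.47332204 0.31210088 0.16      ] 0.04841763111402115
ang+pi 2.0048726443131137 knob 1.2403200092766793
tool shift [-10.4   6.2  33.7]
tool shift [-7.2  6.  33.7]
tool x ang 1.976740303032463
```

Request:
step_arm(moves=[[[-9, 6, 0], [0, 0, -0.025], 45], [[-9, 6, 12], [0, 0, -0.025], 45], [[-9, 6, 24], [0, 0, -0.025], 45], [[-9, 6, 33], [0, 0, -0.025], 45], [[-9, 6, 33], [0, 0, -0.025], 30], [[-9, 6, 33], [0, 0, -0.025], 20], [[-9, 6, 33], [0, 0, -0.025], 20], [[-9, 6, 33], [0, 0, -0.025], 20]], grip_force=40)

```text
clock: 1.87
tcp_pos: [0.476, 0.3117, 0.1335]
orientation: [0.0, 0.539, 0.842, 0.001]
wrist_force: [0.3, 0.0, -0.1]
finger_gap: 0.0201
grip_force: 0.0
```

```bash
python3 - <<'E'
from h import *
import cv2
p=imaging.camera_params("wrist"); im=imaging.read_camera("wrist"); cv2.imwrite("pics/w3.png",im[:,:,::-1]); np.savez("w3",**p)
s=telemetry.get_state();print(s["clock"],s["tcp_pos"],s["wrist_force"],s["finger_gap"])
E
```

```text
1.9167 [0.47591536 0.31158155 0.13342222] [ 0.43523971 -0.15933836 -0.10869993] 0.020053208904754746
```

View pics/w3.png

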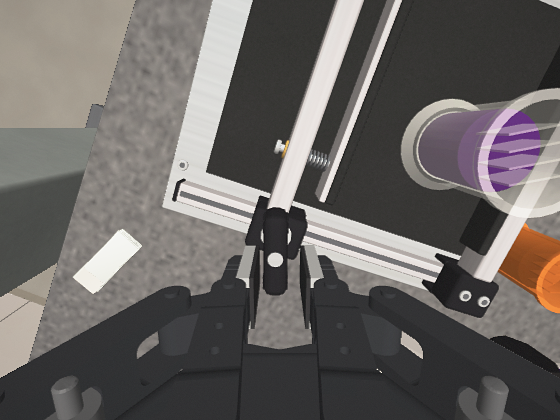

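The handle stands between the fingers, spanning about rows 208-293 at column 275. The finger centre is at about column 280.

```bash
python3 - <<'E'
from h import *
p=dict(np.load("w3.npz"))
s=telemetry.get_state(); M=Rtool().as_matrix()
a,b,c=[ray("wrist",q,.160,p) for q in[(276,208),(275.5,294),(275.5,260)]]
for k in(c,(a+b)/2): print(k,"tool shift",(M.T@(np.array([k[0],k[1],.130])-s["tcp_pos"])*1000).round(1))
d=a-b;print(np.linalg.norm(d),np.arctan2(d[1],d[0]),np.arctan2(M[1,0],M[0,0]))
E
```

```text
[0.47493997 0.30930298 0.16      ] tool shift [-1.7 -1.8  3.4]
[0.47332931 0.31312816 0.16      ] tool shift [ 2.5 -1.7  3.4]
0.0482391616747739 1.9943947293776478 2.0020629181079506
```

Request:
step_arm(moves=[[[0, -1.8, 2], [0, 0, 0], 20], [[0, -1.8, 2], [0, 0, 0], 8], [[0, -1.8, 2], [0, 0, 0], 8], [[0, -1.8, 2], [0, 0, 0], 8], [[0, -1.8, 2], [0, 0, 0], 8]], grip_force=50)

```text
clock: 2.33
tcp_pos: [0.4739, 0.3105, 0.1306]
orientation: [0.0, 0.54, 0.842, 0.0]
wrist_force: [0.6, -0.0, -0.0]
finger_gap: 0.0081
grip_force: 0.0
```

```bash
python3 - <<'E'
from h import *
import cv2
p=imaging.camera_params("wrist"); im=imaging.read_camera("wrist"); cv2.imwrite("pics/w4.png",cv2.resize(im[150:400,140:420,::-1],None,fx=2.4,fy=2.4)); np.savez("w4",**p)
s=telemetry.get_state();print(s["clock"],s["tcp_pos"],s["wrist_force"],s["finger_gap"],s["grip_force"])
E
```

```text
2.3833 [0.47388815 0.3104755  0.13055979] [-0.27333676 -0.17748999 -0.40964362] 0.008060328979219175 0.0
```

View pics/w4.png

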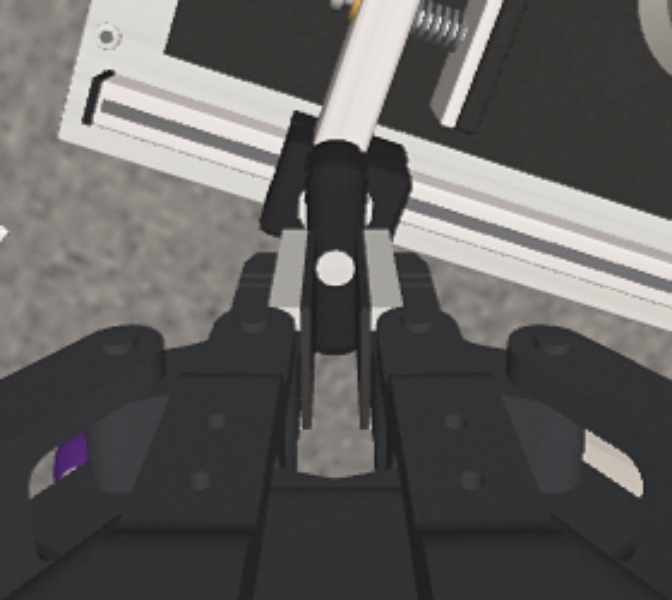

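The pads stand closely on either side of the handle (crop columns 302-370) but haven't gripped yet, so I'll close further.

Request:
step_arm(moves=[[[0, 0, 0], [0, 0, 0], 0], [[0, 0, 0], [0, 0, 0], 0], [[0, 0, 0], [0, 0, 0], 0], [[0, 0, 0], [0, 0, 0], 0]], grip_force=50)

```text
clock: 2.72
tcp_pos: [0.4739, 0.3105, 0.1305]
orientation: [0.0, 0.54, 0.842, 0.0]
wrist_force: [-0.5, 0.3, -0.2]
finger_gap: -0.0004
grip_force: 0.0
```

The fingers shut completely without holding anything, so I need to look again. I'll put the wrist, scene and top views in one picture with projected reference points.

```bash
python3 - <<'E'
from h import *
import cv2
s=telemetry.get_state();M=Rtool().as_matrix();t=np.array(s["tcp_pos"])
print(s["finger_gap"],t)
ims={n:(imaging.camera_params(n),imaging.read_camera(n)[:,:,::-1].copy()) for n in("wrist","scene","top")}
for n,(p,im) in ims.items(): print(n,"tcp",proj(n,t,p).round(1),"grasp",proj(n,t-.019*M[:,2],p).round(1),"blocktop",proj(n,[.474,.310,.122],p).round(1))
r=lambda a,x0,y0,w,h,W,H:cv2.resize(a[y0:y0+h,x0:x0+w],(W,H),interpolation=cv2.INTER_CUBIC)
w=r(ims["wrist"][1],140,150,280,250,450,400)
sc=r(ims["scene"][1],230,160,100,100,350,350)
tp=r(ims["top"][1],230,170,83,71,350,300)
c=np.zeros((600,800,3),np.uint8);c[:400,:450]=w;c[:350,450:]=sc;c[350:600,450:]=tp[:250]
c[400:,:450]=r(ims["scene"][1],100,100,270,120,450,200)
cv2.imwrite("pics/m5.png",c)
E
```

```text
-0.00040686234661776197 [0.47388351 0.31046181 0.13051676]
wrist tcp [279.1 239.4] grasp [279.  251.5] blocktop [278.9 235.4]
scene tcp [274.4 220.2] grasp [274.4 213.9] blocktop [274.5 223.1]
top tcp [281.6 215.8] grasp [281.7 214.8] blocktop [281.7 216.2]
```

View pics/m5.png

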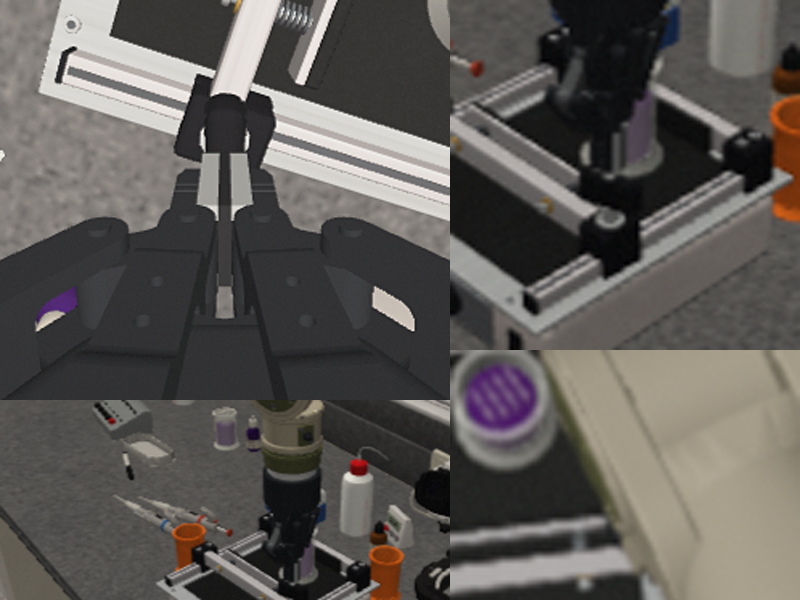

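The scene view shows the shut fingers ending at about row 208, just above the handle, which is still fully visible below them. The wrist view agrees: the tips span rows 245-287, about 25-30 mm higher than the reported TCP. I'll open, go down further while watching the force, and close again.

Request:
step_arm(moves=[[[0, 0, -3], [0, 0, 0], 40], [[0, 0, -3], [0, 0, 0], 40], [[0, 0, -3], [0, 0, 0], 40], [[0, 0, 4], [0, 0, 0], 40], [[0, 0, 9], [0, 0, 0], 40], [[0, 0, 13], [0, 0, 0], 40], [[0, 0, 16], [0, 0, 0], 40]])

```text
clock: 3.45
tcp_pos: [0.4733, 0.3102, 0.1134]
orientation: [-0.0, 0.54, 0.842, -0.001]
wrist_force: [-0.6, 0.1, -0.5]
finger_gap: 0.04
grip_force: 0.0
```

Request:
step_arm(moves=[[[0, 0, 1], [0, 0, 0], 20], [[0, 0, 2], [0, 0, 0], 20], [[0, 0, 2], [0, 0, 0], 0], [[0, 0, 2], [0, 0, 0], 0], [[0, 0, 2], [0, 0, 0], 0], [[0, 0, 2], [0, 0, 0], 0]], grip_force=30)

```text
clock: 3.95
tcp_pos: [0.4738, 0.3104, 0.1123]
orientation: [-0.0, 0.54, 0.842, -0.0]
wrist_force: [1.0, 1.0, -3.3]
finger_gap: 0.0121
grip_force: 32.8
```

Request:
step_arm(moves=[[[0, 0, 0], [0, 0, -0.06], 0], [[0, 0, 0], [0, 0, -0.14], 0], [[0, 0, 0], [0, 0, -0.22], 0], [[0, 0, 0], [0, 0, -0.3], 0], [[0, 0, 0], [0, 0, -0.38], 0], [[0, 0, 0], [0, 0, -0.46], 0], [[0, 0, 0], [0, 0, -0.54], 0], [[0, 0, 0], [0, 0, -0.54], 0]], grip_force=60)

```text
clock: 4.62
tcp_pos: [0.4734, 0.31, 0.1123]
orientation: [-0.0, 0.295, 0.956, -0.001]
wrist_force: [-1.0, -1.6, -1.6]
finger_gap: 0.011
grip_force: 63.0
```

Request:
step_arm(moves=[[[0, 0, 0], [0, 0, -0.08], 0], [[0, 0, 0], [0, 0, -0.16], 0], [[0, 0, 0], [0, 0, -0.24], 0], [[0, 0, 0], [0, 0, -0.32], 0], [[0, 0, 0], [0, 0, -0.4], 0], [[0, 0, 0], [0, 0, -0.48], 0], [[0, 0, 0], [0, 0, -0.52], 0], [[0, 0, 0], [0, 0, -0.52], 0]])

```text
clock: 5.28
tcp_pos: [0.4732, 0.3095, 0.1123]
orientation: [-0.0, 0.041, 0.999, -0.001]
wrist_force: [-1.1, -3.8, -0.9]
finger_gap: 0.0114
grip_force: 63.1
```

```bash
python3 - <<'E'
from h import *
import cv2
p=imaging.camera_params("wrist"); im=imaging.read_camera("wrist"); cv2.imwrite("pics/w6.png",im[:,:,::-1]); np.savez("w6",**p)
s=telemetry.get_state();M=Rtool().as_matrix();a=np.arctan2(M[1,0],M[0,0])
print(s["clock"],s["tcp_pos"],s["wrist_force"],s["ft_torque"],s["finger_gap"],"x ang",a,"knob if aligned",.1036+np.pi-a)
for d in(.025,.05,.064): print(d,(M.T@(d*np.array([np.cos(.1036),np.sin(.1036),0]))*1000).round(2))
print(proj("wrist",[.49,.37,.123],p),proj("wrist",[.6,.38,.123],p))
E
```

```text
5.3333 [0.47334796 0.30947799 0.11233355] [-1.25714123 -4.68117    -0.940994  ] [-0.87144485  0.21422873  0.10531437] 0.010778951108924555 x ang 3.058865953999068 knob if aligned 0.18632669959072512
0.025 [-24.57   4.63  -0.03]
0.05 [-49.13   9.26  -0.05]
0.064 [-62.89  11.86  -0.07]
[384.59032416 264.58769115] [398.30082562 413.15156524]
```

Request:
step_arm(moves=[[[-3, 0.6, 0], [0, 0, 0], 0], [[-9, 1.7, 0], [0, 0, 0], 0], [[-15, 2.8, 0], [0, 0, 0], 0], [[-21, 4, 0], [0, 0, 0], 0], [[-27, 5.1, 0], [0, 0, 0], 0], [[-33, 6.2, 0], [0, 0, 0], 0], [[-37, 7, 0], [0, 0, 0], 0], [[-39.3, 7.4, 0], [0, 0, 0], 0]])

```text
clock: 6.0
tcp_pos: [0.5143, 0.3139, 0.1123]
orientation: [0.0, 0.041, 0.999, -0.001]
wrist_force: [-2.0, -4.7, -0.5]
finger_gap: 0.0107
grip_force: 63.1
```

```bash
cat > m.py <<'E'
from h import *
u=np.array([np.cos(.1036),np.sin(.1036),0]); P0=np.array([.47335,.30948,.11233])
F=[];
for _ in range(1): s=telemetry.get_state(); F.append(s["wrist_force"])
f=np.mean(F,0); d=s["tcp_pos"]-P0
print(round(s["clock"],2),"travel",(d@u*1000).round(2),"lat",(d@[-u[1],u[0],0]*1000).round(2),"F along",round(f@u,2),"lat",round(f@[-u[1],u[0],0],2),f.round(2),s["ft_torque"].round(3) if hasattr(s["ft_torque"],"round") else s["ft_torque"])
E
python3 m.py; python3 - <<'E'
from h import *
import cv2
p=imaging.camera_params("wrist"); im=imaging.read_camera("wrist"); cv2.imwrite("pics/w7.png",im[:,:,::-1]); np.savez("w7",**p)
E
python3 m.py
```

```text
6.0 travel 41.22 lat 0.19 F along -2.48 lat -4.48 [-2.01 -4.72 -0.48] [-1.15   0.259  0.017]
6.05 travel 41.58 lat 0.21 F along -0.78 lat -6.05 [-0.15 -6.1  -1.65] [-1.131 -0.06   0.012]
```

```bash
python3 - <<'E'
import cv2,numpy as np
for n in("w6","w7"):
    g=cv2.cvtColor(cv2.imread(f"pics/{n}.png"),cv2.COLOR_BGR2GRAY)
    for c in(360,420,480): print(n,c,g[200:330:3,c].tolist())
E
```

```text
w6 360 [174, 136, 107, 135, 121, 211, 224, 222, 220, 222, 226, 222, 221, 59, 60, 55, 50, 50, 121, 120, 119, 215, 225, 32, 55, 50, 52, 54, 53, 38, 40, 39, 39, 37, 38, 36, 38, 39, 38, 57, 56, 56, 56, 55]
w6 420 [120, 169, 219, 222, 222, 222, 222, 224, 222, 48, 52, 52, 90, 115, 118, 121, 118, 116, 230, 230, 50, 53, 54, 53, 52, 54, 50, 52, 56, 48, 176, 170, 172, 170, 101, 165, 37, 40, 40, 40, 38, 40, 40, 40]
w6 480 [220, 219, 218, 223, 221, 106, 50, 50, 51, 114, 117, 115, 115, 115, 194, 221, 55, 52, 51, 49, 52, 53, 53, 52, 53, 49, 52, 52, 52, 54, 53, 52, 52, 52, 50, 53, 53, 51, 50, 55, 52, 51, 50, 51]
w7 360 [190, 140, 116, 147, 132, 223, 234, 232, 231, 233, 236, 234, 201, 66, 65, 62, 57, 53, 132, 128, 129, 233, 236, 40, 59, 55, 58, 59, 59, 42, 44, 43, 44, 39, 41, 41, 39, 42, 43, 62, 62, 60, 62, 62]
w7 420 [130, 194, 232, 233, 232, 233, 233, 234, 229, 53, 56, 56, 131, 124, 126, 132, 129, 125, 240, 238, 56, 56, 55, 97, 97, 97, 97, 97, 97, 94, 96, 95, 95, 94, 95, 96, 41, 44, 44, 43, 44, 43, 42, 41]
w7 480 [230, 230, 229, 234, 233, 62, 55, 58, 59, 123, 128, 127, 123, 126, 224, 232, 36, 56, 56, 56, 57, 56, 56, 59, 56, 55, 54, 122, 112, 124, 105, 113, 109, 109, 108, 110, 118, 174, 203, 208, 137, 77, 78, 76]
```

Request:
step_arm(moves=[[[-2, 0.3, 0], [0, 0, 0], 0], [[-4, 0.7, 0], [0, 0, 0], 0], [[-6, 1.0, 0], [0, 0, 0], 0], [[-8, 1.4, 0], [0, 0, 0], 0], [[-10, 1.8, 0], [0, 0, 0], 0], [[-10, 1.8, 0], [0, 0, 0], 0]])

```text
clock: 6.55
tcp_pos: [0.5237, 0.3149, 0.1123]
orientation: [-0.0, 0.041, 0.999, -0.001]
wrist_force: [-1.2, -5.6, 0.3]
finger_gap: 0.0109
grip_force: 63.2
```

```bash
cat > t.py <<'E'
from h import *
import cv2,sys
im=imaging.read_camera("wrist"); cv2.imwrite(f"pics/{sys.argv[1]}.png",im[:,:,::-1])
g=cv2.cvtColor(im,cv2.COLOR_RGB2GRAY)
for c in(360,420,480): print(c,g[200:330:3,c].tolist())
E
python3 m.py; python3 t.py w8; python3 m.py
```

```text
6.55 travel 50.64 lat 0.23 F along -1.77 lat -5.44 [-1.2  -5.59  0.29] [-1.071  0.287 -0.037]
360 [180, 135, 118, 150, 132, 226, 236, 234, 232, 234, 237, 235, 161, 67, 65, 59, 56, 54, 133, 132, 175, 238, 109, 58, 57, 53, 55, 57, 57, 42, 45, 44, 44, 40, 41, 42, 42, 44, 42, 62, 62, 64, 63, 62]
420 [131, 192, 232, 233, 234, 234, 234, 235, 231, 54, 58, 197, 125, 129, 131, 128, 129, 236, 236, 50, 59, 57, 100, 99, 98, 99, 97, 96, 96, 96, 96, 96, 96, 95, 95, 97, 40, 45, 45, 42, 45, 44, 42, 43]
480 [232, 231, 230, 234, 233, 112, 57, 58, 128, 126, 127, 127, 128, 157, 234, 153, 58, 56, 49, 59, 57, 57, 57, 57, 54, 122, 113, 124, 105, 113, 110, 110, 108, 112, 120, 209, 205, 210, 73, 78, 78, 76, 109, 108]
6.6 travel 50.62 lat 0.23 F along -1.56 lat -5.06 [-1.03 -5.2  -0.75] [-1.063  0.246 -0.055]
```

```bash
cat > pad.py <<'E'
import cv2,numpy as np,sys
def meas(im):
    g=cv2.GaussianBlur(cv2.cvtColor(im,cv2.COLOR_BGR2GRAY),(0,0),.6).astype(float); o=[]
    for c in range(440,515,3):
        v=g[195:285,c]; f=[i+(v[i]-165)/(v[i]-v[i+1]) for i in range(len(v)-1) if v[i]>=165>v[i+1]]
        f=[x for x in f if True]
        if len(f)>=2: o.append((195+f[0],195+f[1]))
    o=np.array(o); return len(o),np.median(o[:,1]-o[:,0])
if __name__=="__main__":
    for n in sys.argv[1:]: print(n,meas(cv2.imread(f"pics/{n}.png")))
E
python3 pad.py w6 w7 w8
python3 - <<'E'
from h import *
p=dict(np.load("w7.npz")); u=np.array([np.cos(.1036),np.sin(.1036),0]); a=np.array([.49+.04,.40,.123])
print(proj("wrist",a,p),proj("wrist",a+.01*u,p))
E
```

```text
w6 (25, np.float64(32.76754587155963))
w7 (25, np.float64(32.702348825587194))
w8 (25, np.float64(30.274561403508756))
[428.71774142 259.51380094] [429.7497165  274.93467495]
```

Request:
step_arm(moves=[[[-1.5, 0.2, 0], [0, 0, 0], 0], [[-3, 0.5, 0], [0, 0, 0], 0], [[-4.5, 0.7, 0], [0, 0, 0], 0], [[-6, 1.0, 0], [0, 0, 0], 0], [[-6, 1.0, 0], [0, 0, 0], 0]])

```text
clock: 7.02
tcp_pos: [0.5283, 0.3155, 0.1123]
orientation: [-0.001, 0.041, 0.999, -0.001]
wrist_force: [-4.4, -6.7, 1.6]
finger_gap: 0.0111
grip_force: 63.5
```

```bash
python3 m.py; python3 t.py w9 >/dev/null; python3 m.py; python3 pad.py w9
```

```text
7.02 travel 55.29 lat 0.26 F along -5.1 lat -6.19 [-4.44 -6.69  1.64] [-1.117  0.985 -0.017]
7.07 travel 55.26 lat 0.26 F along -5.27 lat -4.76 [-4.75 -5.28  1.2 ] [-1.063  0.973 -0.075]
w9 (25, np.float64(23.02270408163264))
```

Request:
step_arm(moves=[[[0.6, -0.1, 0], [0, 0, 0], 0], [[1.3, -0.2, 0], [0, 0, 0], 0], [[1.3, -0.2, 0], [0, 0, 0], 0], [[1.3, -0.2, 0], [0, 0, 0], 0]])

```text
clock: 7.4
tcp_pos: [0.5275, 0.3154, 0.1123]
orientation: [-0.001, 0.041, 0.999, -0.001]
wrist_force: [-2.8, -5.4, 0.9]
finger_gap: 0.0116
grip_force: 63.3
```

```bash
python3 t.py w10 >/dev/null; python3 m.py; python3 pad.py w10
```

```text
7.45 travel 54.52 lat 0.24 F along -3.96 lat -4.93 [-3.43 -5.31  0.58] [-1.108  0.681 -0.035]
w10 (25, np.float64(24.18279886241052))
```

```bash
cat > pad2.py <<'E'
from h import *
import cv2,sys
def meas(im,p,tcp):
    u=np.array([np.cos(.1036),np.sin(.1036),0]); v=np.array([-u[1],u[0],0])
    g=cv2.GaussianBlur(cv2.cvtColor(im,cv2.COLOR_BGR2GRAY),(0,0),.6).astype(np.float32); o=[]
    k=np.array([*tcp[:2],.123]); t=np.arange(-.004,.045,.0005)
    for y in np.arange(.068,.12,.002):
        P=np.array([proj("wrist",k+y*v+x*u,p) for x in t],np.float32)
        if P[:,0].max()>555 or P[:,1].min()<4: continue
        q=cv2.remap(g,P[None,:,0],P[None,:,1],cv2.INTER_LINEAR)[0]
        f=[t[i]+.0005*(q[i]-165)/(q[i]-q[i+1]) for i in range(len(q)-1) if q[i]>=165>q[i+1]]
        if len(f)>=2: o.append((f[0],f[1]))
    o=np.array(o)*1000; return len(o),np.median(o,0).round(2),np.median(o[:,1]-o[:,0]).round(2)
if __name__=="__main__":
    n=sys.argv[1]; p=imaging.camera_params("wrist"); t=telemetry.get_state()["tcp_pos"]
    im=imaging.read_camera("wrist")[:,:,::-1].copy(); cv2.imwrite(f"pics/{n}.png",im); np.savez(n,**p); print(n,meas(im,p,t))
E
python3 - <<'E'
from pad2 import *
for n,t in(("w6",(.47335,.30948)),("w7",(.5145,.3139))): print(n,meas(cv2.imread(f"pics/{n}.png"),dict(np.load(n+".npz")),t))
E
python3 pad2.py w11
```

```text
w6 (26, array([ 2.24, 22.06]), np.float64(19.82))
w7 (26, array([ 2.22, 22.  ]), np.float64(19.8))
w11 (26, array([ 2.41, 16.93]), np.float64(14.54))
```

Request:
step_arm(moves=[[[0.5, -0.1, 0], [0, 0, 0], 0], [[0.5, -0.1, 0], [0, 0, 0.08], 0], [[0.5, -0.1, 0], [0, 0, 0.16], 0], [[0.5, -0.1, 0], [0, 0, 0.24], 0], [[0.5, -0.1, 0], [0, 0, 0.32], 0], [[0.5, -0.1, 0], [0, 0, 0.4], 0], [[0.5, -0.1, 0], [0, 0, 0.46], 0], [[0.5, -0.1, 0], [0, 0, 0.46], 0]])

```text
clock: 8.17
tcp_pos: [0.5273, 0.3158, 0.1123]
orientation: [-0.001, 0.268, 0.963, -0.0]
wrist_force: [-3.0, -3.9, 0.5]
finger_gap: 0.0108
grip_force: 63.2
```

```bash
python3 m.py; python3 pad2.py w12
```

```text
8.17 travel 54.34 lat 0.75 F along -3.43 lat -3.58 [-3.04 -3.92  0.48] [-0.798  0.588 -0.092]
w12 (26, array([ 2.39, 17.15]), np.float64(14.79))
```

Request:
step_arm(moves=[[[0, 0, 0], [0, 0, 0.1], 0], [[0, 0, 0], [0, 0, 0.2], 0], [[0, 0, 0], [0, 0, 0.3], 0], [[0, 0, 0], [0, 0, 0.4], 0], [[0, 0, 0], [0, 0, 0.5], 0], [[0, 0, 0], [0, 0, 0.6], 0], [[0, 0, 0], [0, 0, 0.7], 0], [[0, 0, 0], [0, 0, 0.72], 0]])

```text
clock: 8.88
tcp_pos: [0.528, 0.3164, 0.1124]
orientation: [-0.0, 0.59, 0.808, 0.0]
wrist_force: [-1.4, -2.6, -1.0]
finger_gap: 0.0112
grip_force: 63.0
```

```bash
python3 m.py; python3 pad2.py w13; python3 - <<'E'
from h import *
M=Rtool().as_matrix();a=np.arctan2(M[1,0],M[0,0]); print("knob",.1036+np.pi-a, telemetry.get_state()["joint_pos"])
E
```

```text
8.88 travel 55.06 lat 1.23 F along -1.61 lat -2.4 [-1.35 -2.56 -1.01] [-0.488  0.425  0.06 ]
w13 (26, array([ 2.21, 16.65]), np.float64(14.43))
knob 1.3628649831574413 [4.09197043e-01 4.26017846e-01 4.07659506e-04 1.14499014e+00
 5.97344586e-04 1.66846213e+00]
```

Request:
step_arm(moves=[[[0, 0, 0], [0, 0, 0], 20], [[0, 0, 0], [0, 0, 0], 35], [[0, 0, 0], [0, 0, 0], 35], [[0, 0, 0], [0, 0, 0], 35], [[0, 0, -15], [0, 0, 0], 35], [[0, 0, -45], [0, 0, 0], 40], [[0, 0, -80], [0, 0, 0], 40], [[0, 0, -90], [0, 0, 0], 40]])

```text
clock: 9.6
tcp_pos: [0.5302, 0.3172, 0.2082]
orientation: [0.002, 0.589, 0.808, 0.004]
wrist_force: [0.2, 1.2, 0.4]
finger_gap: 0.0398
grip_force: 0.0
```

Request:
step_arm(moves=[[[0, 0, 0], [0, 0, 0], 40], [[0, 0, 0], [0, 0, 0], 40]])

```text
clock: 9.77
tcp_pos: [0.5287, 0.3165, 0.2032]
orientation: [0.001, 0.589, 0.808, 0.001]
wrist_force: [0.2, 0.4, -1.1]
finger_gap: 0.04
grip_force: 0.0
```

```bash
python3 m.py; python3 pad2.py w14; python3 - <<'E'
from h import *
import cv2
a=cv2.imread("pics/w14.png"); b=imaging.read_camera("scene")[:,:,::-1]
c=np.zeros((600,800,3),np.uint8); c[:420,:560]=a; c[420:,:300]=cv2.resize(b[165:265,190:340],(300,180+20)); 
c[100:560,560:]=cv2.resize(b[80:310,240:360],(240,460)); cv2.imwrite("pics/m15.png",c)
E
```

```text
9.77 travel 55.76 lat 1.24 F along 0.25 lat 0.37 [ 0.21  0.39 -1.14] [-0.033  0.014  0.001]
w14 (26, array([ 1.4 , 15.83]), np.float64(14.42))Traceback (most recent call last):
  File "<stdin>", line 4, in <module>
ValueError: could not broadcast input array from shape (200,300,3) into shape (180,300,3)
```

```bash
python3 - <<'E'
from h import *
import cv2
a=cv2.imread("pics/w14.png"); b=imaging.read_camera("scene")[:,:,::-1]
c=np.zeros((600,800,3),np.uint8); c[:420,:560]=a; c[420:,:270]=cv2.resize(b[165:265,190:340],(270,180)); 
c[100:560,560:]=cv2.resize(b[80:310,240:360],(240,460)); cv2.imwrite("pics/m15.png",c)
E
```

```text
(no output)
```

View pics/m15.png

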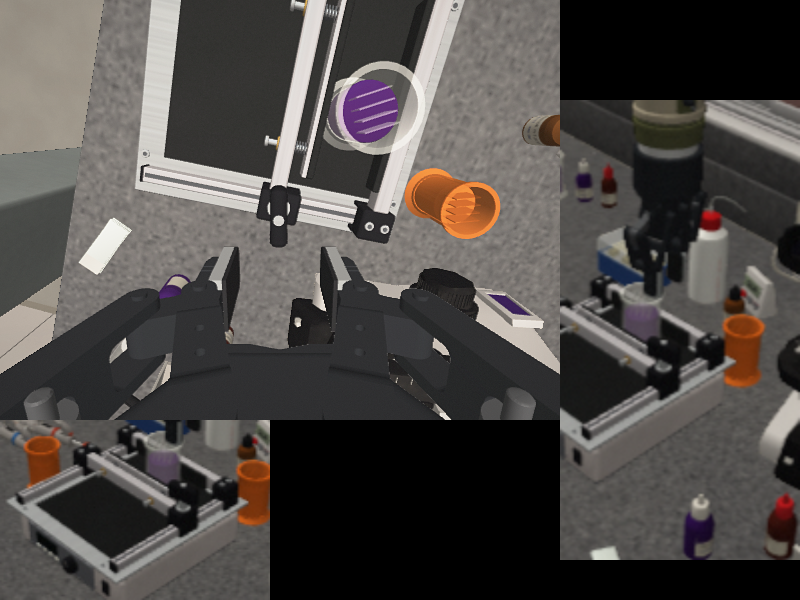

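The wrist view shows the jar upright between the pad and the fixed bar. The handle, (278,190) to (279,245), is at about 1.35 rad, so the knob is tight. The gripper is clear and the pad is pushed in about 5.4 mm, and the bystanders that can be seen look untouched.

```bash
python3 -c "
from workcell import env; print(env.hand_in())"
```

```text
the job is handed in; nothing more can be done
None
```

The job is handed in at about 10 s of the 42 s allowed: the jar stands upright against the fixed bar, the sprung pad is pushed in about 5.4 of its 10 mm, the knob is tight again at about 1.35 rad, and the gripper has let go and is clear.

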